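Spring check of a two-corner tilt mount

TASK

Check the springs of the tilt mount with the fingertips: press down the corner with the round button until its pointer stands level with the dark index band on its scale, hold it there for a second, and let it spring back; then do the same at the corner with the square button. Press one corner at a time and no farther than the band, do not pull the plate up or move the index riders, and leave the loose things lying around the mount where they are.

Things in the scene. Friction and masses are not known exactly. Their poses are not given: they have to be found in the camera images.
- mount: Fixed tilt mount; origin under the centre of its 160 x 160 mm base, z up. A 150 x 150 x 8 mm plate, mid height 72 mm, carries a polished disc. In mount x, y (mm): ball pivot at (57, -57), the corner far from the robot; round button (57, 57), on the robot's left; square button (-57, -57), right; bare corner nearest. Pointers stick out along +y (round) and -x (square) by scales 92 mm high.
- pad_round (a point): Centre of the top face of the round steel button (28 mm across, 10 mm high), 86 mm above the counter at rest; moves with the plate. Press here, straight down. Only tilt_round moves when pressed at its centre.
- pad_square (a point): Centre of the top face of the square steel button (26 x 26 mm, 10 mm high), 86 mm above the counter at rest; moves with the plate. Only tilt_square moves when pressed at its centre.
- tip_round (a point): Tip of the pointer by the round button, about 65 mm outward from the button, 72 mm above the counter at rest. It sinks about 1.57 times as far as the button.
- tip_square (a point): Tip of the pointer by the square button, about 65 mm outward from the button, 72 mm above the counter at rest. It sinks about 1.57 times as far as the button.
- mark_round (a point): Middle of the dark index band (10 mm high) of the rider clamped on the scale by the round button; 14 to 32 mm below the pointer's rest height. The pointer is level with the band when the tip's height is within 5 mm of this point's height.
- mark_square (a point): Middle of the dark index band (10 mm high) of the rider clamped on the scale by the square button; 14 to 32 mm below the pointer's rest height, set independently of the other one. Level within 5 mm as above.
- tilt_round (a joint): Tilt of the plate at the round button, rad; 0 about level at rest, grows as the button is pressed down (the button lies 113 mm from the tilt axis), stop at 0.28. Spring 6 N m/rad: about 5 to 11 N on the button at the band. Springs back by itself.
- tilt_square (a joint): Tilt of the plate at the square button, rad; same meaning, size and spring as tilt_round.
- spool: Bystander: white wire spool, 50 mm across, 34 mm high, loose, near the round button's pointer; origin at the centre of its underside.
- punch: Bystander: hexagonal steel punch, 15 x 79 x 13 mm, loose, lying in front of the mount or by its right front side; origin on its underside near its middle.
- small_box: Bystander: small carton, 46 x 61 x 29 mm, loose, to the right of or behind the mount; origin at the centre of its underside.
- brass_block: Bystander: 45 mm block with round hollows in its top, loose, to the left of the mount; origin at the centre of its underside.
- pliers: Bystander: pliers, 46 x 141 x 13 mm, loose, on the right of the counter; origin on the underside.
- pin_holder: Bystander: slim pin vice, 12 x 90 x 10 mm, loose, on the left of the counter; origin on the underside.

How it is judged:
By the outcome, as a careful person would: the job done as asked, in the order asked, and still so for the second after the job is handed in, with the robot touching nothing.
It also fails if it takes over 54 s, if anything falls off the work surface, if the arm or the gripper's body presses on something with over 40 N, if the wrist force passes 120 N, or if a joint passes its speed limit or range.

ROBOT

A 6-joint arm with a two-finger parallel gripper is mounted at the origin on a cart in front of the work surface, level with it; the furniture and walls round the work are solid. World frame = base frame: x ahead of the robot, y to its left, z up, the work surface at z = 0. Lengths are in m, angles in rad, forces in N, time in s.
With the tool pointing down it reaches from about 0.15 to 0.775 m from the base axis. Payload 6.1 kg.
Tool frame: the origin (TCP) lies at the very end of the fingers, on their centre line; the grasp point (between the pads) lies 19 mm behind it; z points along the fingers, y is the line along which they close (so a half turn about z gives the same grasp; the last joint's range is limited). The gripper opens to 85 mm and grips with 20 to 120 N. Pads are 22 mm wide; open, the fingers measure 114 mm over their backs; the gripper's body (76 mm by 85 mm) begins 54 mm behind the grasp point. The pads swing forward as they close: fully open they stand 13 mm farther back than shut.
Start: joints at [1.188, 0.126, -0.04, 1.405, 0, 1.571], TCP at [0.196, 0.487, 0.231] pointing down, gripper open.
Joint ranges: [-2.72, 2.72], [-0.95, 1.95], [-1.27, 1.35], [-1.78, 2.02], [-1.46, 1.47], [-3.14, 3.14]. Speed limits (rad/s): [2.39, 2.39, 3.01, 3.14, 3.14, 3.14].

INTERFACE

Orientations are given as [roll, pitch, yaw] about the fixed x, y, z axes, in that order (R = Rz(yaw) Ry(pitch) Rx(roll)).
In Python, from station import monitor, camera, camera_params, robot gives the robot as it stands.
- The arm moves only by the shell command python3 -m creep 'ROWS'. ROWS is JSON, a list of rows, each a list of 3 entries, a list of its own where there are three numbers: the turn, a rotation vector about the tool's x, y, z in rad, then the shift along the tool's x, y, z in m, then the finger opening in m, from 0 to 0.0854. In form: [[[rx, ry, rz], [tx, ty, tz], gripper], ...]. A call has 1 to 20 rows; each row shifts and turns the commanded pose from where the row before left it, along the tool's axes as they then stand; what a row does not reach is not made up. A row lasts 1/10 s, in which the tool goes at most 50 mm and 8.59 degrees, less where a joint would pass 70% of its speed; a pose out of reach is approached as far as the arm can. A call is refused whole if a number of a shift passes 0.05 or a number of a turn 0.15, either way. A call with a gripper value outside its range is refused whole. The fingers move at their own pace and stop on an object; the grip force is fixed at half the most. Time passes only in rows, so rows that do not move let the fingers close. It gives the time, the measured TCP pose, the force, the opening and the grip force at its end, in the units of the state.
- monitor.state(): the state, without advancing time (a new reading comes with each control period).
- camera(name): name is "scene" or "top" or "wrist"; returns the picture (480x640x3 uint8, red, green, blue); there is no depth.
- camera_params(name): a dict with "K" (3x3 intrinsics, pixels), "k1" (the pictures are not rectified: a ray, as slopes to the right and down, at radius r is drawn at 1 + k1 r^2 times it, then the intrinsics apply), "rvec" (rotation vector, rad) and "tvec" (3), from world to camera coordinates, as OpenCV has them. Camera axes: x right, y down, z forward; pixel columns grow to the right and rows downward; lengths in m; the calibration is good to about 2 mm. A picture is of the moment at which its call begins: read the wrist's pose just before it. camera_params takes no time and is no camera call; for the wrist camera it gives the pose at the moment of the call.
- robot.close_job(): hands the job in; it is judged then, once.
The state is a dict: "clock": time; "joints": joint angles; "dq": joint speeds; "effort": joint torques, N m; "tcp_pos": TCP position; "orientation": TCP orientation; "force": force on the tool from outside, world axes, zero at the start; "ft_torque": the same for the moment, N m; "finger_gap": opening from 0.0 (shut) to 1.0 (fully open); "finger_force": force on a finger pad.
Only numpy, scipy, OpenCV 4.12 (cv2) and the standard library are available. Lean on these libraries where they do the work, as an engineer would, in place of code of your own. Each camera call takes 0.05 s, during which the arm holds its last target. There are 200 camera calls.

## Working session

There is one attempt and no reset: what is moved stays moved. The work goes in short steps, Python scripts to look and compute and a shell command to move; the robot and the scene stay as the last step left them, time stands still between calls to the robot, and variables do not carry over. Pictures are saved under pics/ and viewed, at most 10 in all, crops included, and the job is handed in when it is done.

```bash
mkdir -p pics; python3 - <<'E'
from station import monitor,camera,camera_params
import cv2
print(monitor.state())
for n in("scene","top"):
    cv2.imwrite(f"pics/{n}0.png",camera(n)[:,:,::-1]); print(n,camera_params(n))
E
```

```text
{'clock': 0.0, 'joints': array([ 1.18804106e+00,  1.26361052e-01, -4.05835356e-02,  1.40538391e+00,
       -2.98929849e-05,  1.57078974e+00]), 'dq': array([-0.00017181,  0.00091752, -0.00341329,  0.00177928,  0.00056544,
       -0.00062369]), 'effort': array([-1.67703602e-03, -4.35915828e+01,  3.52920413e+01,  1.74933689e-02,
       -1.63016980e-04,  1.82735073e-05]), 'tcp_pos': array([0.19593766, 0.48664368, 0.2305496 ]), 'orientation': array([-3.14006048e+00,  2.98828578e-05,  2.75884402e+00]), 'force': array([ 0.47643223, -0.57998964, -0.54643338]), 'ft_torque': array([-0.04829728, -0.00693753, -0.01147489]), 'finger_force': 0.0, 'finger_gap': 1.0008051401589673}
scene {'K': array([[552.04243507,   0.        , 312.26489242],
       [  0.        , 552.04243507, 234.84877909],
       [  0.        ,   0.        ,   1.        ]]), 'k1': 0.04284389547885432, 'rvec': array([ 2.14635104, -1.17119967,  0.46461997]), 'tvec': array([-0.30472962,  0.37570446,  1.08247667])}
top {'K': array([[493.97300657,   0.        , 324.17403171],
       [  0.        , 493.97300657, 241.06039885],
       [  0.        ,   0.        ,   1.        ]]), 'k1': -0.08574778948958622, 'rvec': array([ 2.12654397, -2.15638393,  0.1831805 ]), 'tvec': array([-0.03473575,  0.52114144,  1.50274149])}
```

View pics/scene0.png

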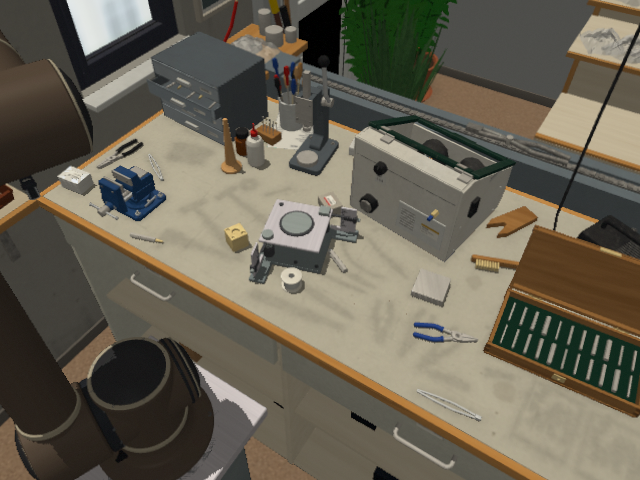

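View pics/top0.png

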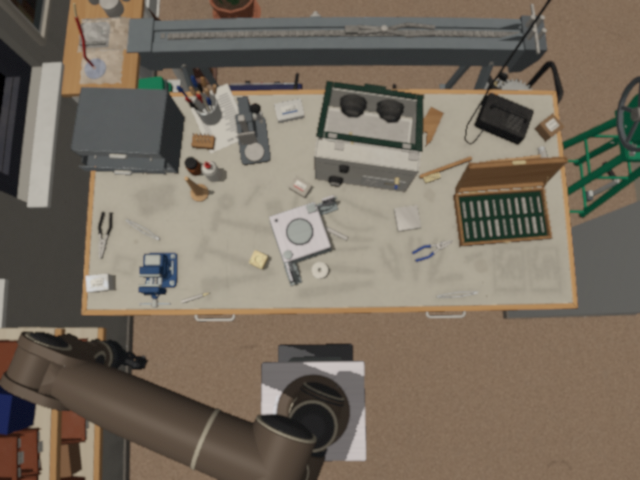

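The scene picture shows the mount with its disc at (297,222). In the top picture the disc is at (299,231). One scale is near the robot, with the spool beside it at (290,268), and the other is far right at (328,204). That puts the mount yaw at about 105°, with the near scale being the round one.

```bash
cat > h.py <<'E'
import numpy as np,cv2
from station import monitor,camera,camera_params
from scipy.spatial.transform import Rotation as R
def ray(p,uv):
    K=p["K"];x=(np.array(uv,float)-[K[0,2],K[1,2]])/K[0,0];s=x.copy()
    for _ in range(20): s=x/(1+p["k1"]*(s@s))
    M=R.from_rotvec(p["rvec"]).as_matrix();return -M.T@p["tvec"],M.T@np.r_[s,1]
def onz(p,uv,z):
    o,d=ray(p,uv);return o+d*(z-o[2])/d[2]
def proj(p,X):
    M=R.from_rotvec(p["rvec"]).as_matrix();c=np.atleast_2d(X)@M.T+p["tvec"];s=c[:,:2]/c[:,2:]
    return s*(1+p["k1"]*(s**2).sum(1,keepdims=True))*p["K"][0,0]+p["K"][:2,2]
def tri(a,b):
    (o,d),(q,e)=a,b;A=np.c_[d,-e];t=np.linalg.lstsq(A,q-o,rcond=None)[0]
    P,Q=o+d*t[0],q+e*t[1];return (P+Q)/2,np.linalg.norm(P-Q)
E
python3 - <<'E'
from h import *
for n,uv in(("scene",(297,222)),("top",(299,231)),("top",(290,268)),("top",(328,204))): print(n,onz(camera_params(n),uv,.078))
s=monitor.state();print(R.from_euler("xyz",s["orientation"]).as_matrix())
p=camera_params("wrist");M=R.from_rotvec(p["rvec"]).as_matrix();print(p["K"],p["k1"],-M.T@p["tvec"],M[2])
E
```

```text
scene [0.55204373 0.03703609 0.078     ]
top [0.54705182 0.03506125 0.078     ]
top [0.43353149 0.06306015 0.078     ]
top [ 0.63080872 -0.05515133  0.078     ]
[[-9.27631500e-01  3.73496309e-01 -5.54373510e-04]
 [ 3.73496720e-01  9.27630485e-01 -1.37209876e-03]
 [ 1.77994514e-06 -1.47985872e-03 -9.99998905e-01]]
[[361.97825283   0.         321.42286175]
 [  0.         361.97825283 245.15051488]
 [  0.           0.           1.        ]] -0.0606885897992556 [0.11764216 0.51864428 0.3719711 ] [ 0.29905615 -0.12184402 -0.94642456]
```

```bash
python3 -m creep '[[[0,0,0],[-0.04,-0.028,0],0],[[0,0,0],[-0.04,-0.028,0],0],[[0,0,0],[-0.04,-0.028,0],0],[[0,0,0],[-0.04,-0.028,0],0],[[0,0,0],[-0.04,-0.028,0],0],[[0,0,0],[-0.04,-0.028,0],0],[[0,0,0],[-0.04,-0.028,0],0],[[0,0,0],[-0.04,-0.028,0],0],[[0,0,0],[-0.04,-0.028,0],0],[[0,0,0],[-0.04,-0.028,0],0],[[0,0,0],[0,0,0],0],[[0,0,0],[0,0,0],0],[[0,0,0],[0,0,0],0]]'
python3 - <<'E'
from h import *
p=camera_params("wrist");im=camera("wrist");np.save("w1.npy",[p,im],allow_pickle=True) if 0 else None
import pickle;pickle.dump((p,im),open("w1.pkl","wb"));cv2.imwrite("pics/w1.png",im[:,:,::-1])
s=monitor.state();print(s["tcp_pos"],s["orientation"],s["finger_gap"],s["clock"])
E
```

```text
clock: 1.4
tcp_pos: [0.462, 0.0783, 0.231]
orientation: [-3.141, -0.001, 2.759]
force: [-0.5, 0.3, 0.1]
finger_gap: -0.0
finger_force: 0.0
[0.46192684 0.0787261  0.23119964] [-3.14156020e+00 -5.39335214e-04  2.76033003e+00] -0.0007788623405912959 1.45
```

View pics/w1.png

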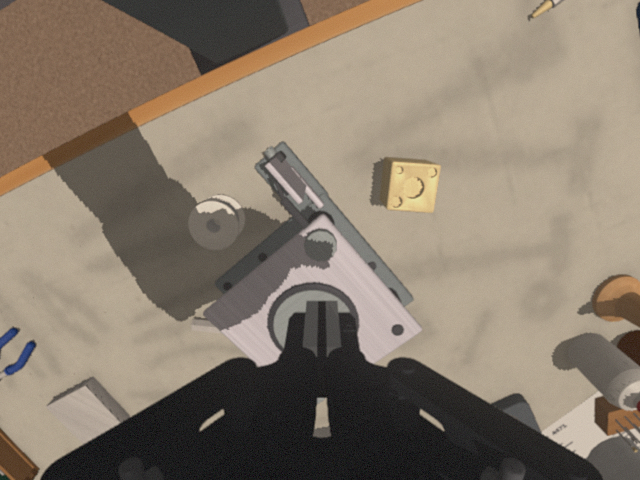

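The wrist picture shows the round button at (321,244) on the plate corner. Its scale and rider are around (290,185), the spool is at (217,222) and the brass block is at (412,187). Next I'll enlarge the scene crop to see which way the scales face.

```bash
python3 - <<'E'
from h import *
im=cv2.imread("pics/scene0.png")[185:295,235:375];cv2.imwrite("pics/sc1.png",cv2.resize(im,(763,600),interpolation=cv2.INTER_CUBIC))
p=camera_params("wrist")
b=onz(p,(321,244),.086);c=onz(p,(398,329),.076);print(b,c,np.linalg.norm(b[:2]-c[:2]))
print(onz(p,(316,310),.078))
E
```

```text
[0.47310347 0.0741089  0.086     ] [0.58209353 0.10881446 0.076     ] 0.11438228885829833
[0.53319462 0.04501509 0.078     ]
```

View pics/sc1.png

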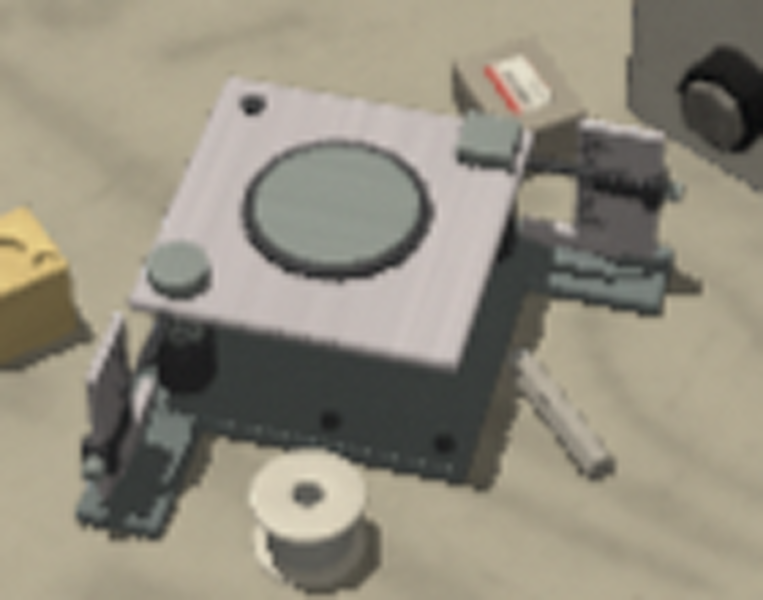

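The crop shows the square scale facing the robot, with its rider band at crop (630,188). The round scale faces right, toward the spool, with its rider at crop (105,450). Button-to-pivot spacing measures 114 mm as it should, and the mount yaw is about 107.6°. Now I'll take a tilted close look at the square scale.

```bash
python3 -m creep '[[[0,0,0],[-0.0365,0.002,0.02],0],[[0,0,0],[-0.0365,0.002,0.02],0],[[0,0,0],[-0.0365,0.002,0.02],0],[[0,0,0],[-0.0365,0.002,0.02],0],[[0,0,-0.138],[0,0,0],0],[[0,0,-0.138],[0,0,0],0],[[0,0,-0.138],[0,0,0],0],[[0,0,-0.138],[0,0,0],0],[[0,0,-0.138],[0,0,0],0],[[0,-0.13,0],[0,0,0],0],[[0,-0.13,0],[0,0,0],0],[[0,-0.13,0],[0,0,0],0],[[0,-0.13,0],[0,0,0],0],[[0,0,0],[0,0,0],0]]'
cat > snap.py <<'E'
import sys,pickle
from h import *
n=sys.argv[1];s=monitor.state();p=camera_params("wrist");im=camera("wrist")
pickle.dump((p,im),open(n+".pkl","wb"));cv2.imwrite(f"pics/{n}.png",im[:,:,::-1])
print(s["clock"],s["tcp_pos"],s["orientation"],s["joints"])
E
python3 snap.py w2
```

```text
clock: 2.85
tcp_pos: [0.5932, 0.0321, 0.1451]
orientation: [3.138, 0.513, -2.834]
force: [-2.3, -0.0, -1.5]
finger_gap: -0.001
finger_force: 0.0
2.85 [0.59321162 0.03210493 0.14514575] [ 3.13827828  0.51289062 -2.83430839] [-0.0278581  -0.09548882 -0.57810697  0.60036957  0.1652728  -0.29479382]
```

View pics/w2.png

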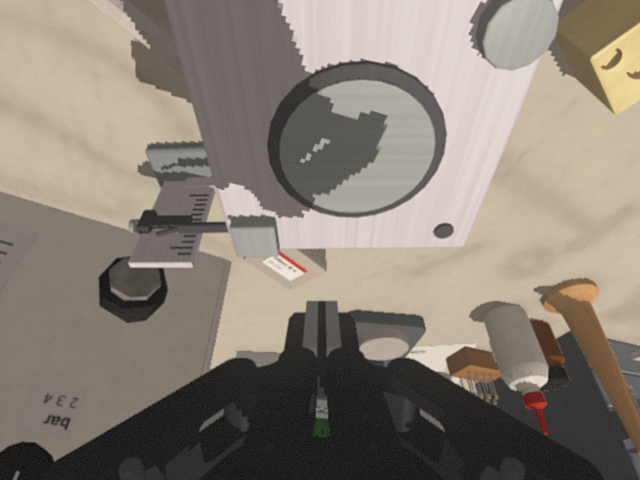

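This picture is upside down. It shows the square button at (253,236) and the scale from (160,265) at the top to (205,185) at the bottom, with the rider and pointer around (135-225, 222). I need an enlarged crop.

```bash
python3 - <<'E'
import cv2
im=cv2.imread("pics/w2.png")[140:280,115:285];cv2.imwrite("pics/w2c.png",cv2.rotate(cv2.resize(im,None,fx=4.2,fy=4.2,interpolation=cv2.INTER_CUBIC),cv2.ROTATE_180))
E
```

```text
(no output)
```

View pics/w2c.png

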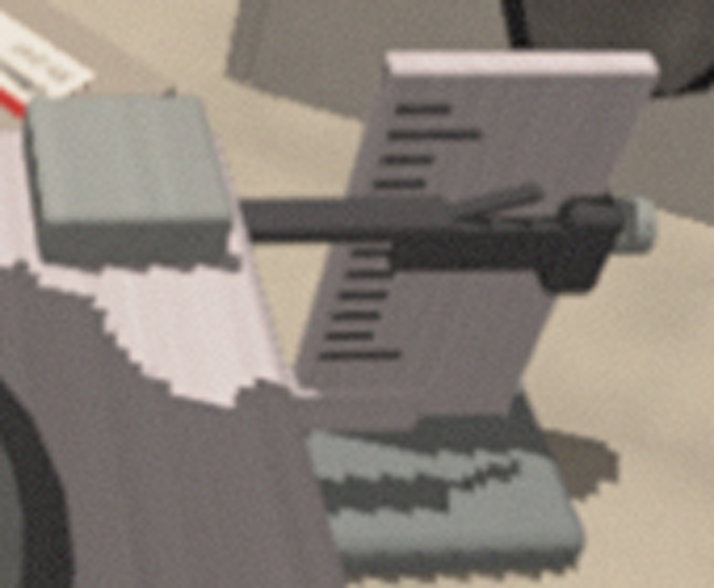

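The crop shows the pointer in front of the scale and the band's lower edge at crop y≈270, x 390–540. Long ticks are at y 134 and 355, and the front top edge is at y≈77.

```bash
python3 - <<'E'
import pickle
from h import *
p,im=pickle.load(open("w2.pkl","rb"))
f=lambda cx,cy:(115+(713-cx)/4.2,140+(587-cy)/4.2)
a,b=[onz(p,f(*q),.092) for q in((388,77),(652,77))];print("top edge",a,b,np.linalg.norm(a-b))
n=np.array([-.953,-.303,0]);m=np.array([-.303,.953,0]);print("edge dir",np.degrees(np.arctan2(*(a-b)[1::-1])))
c0=onz(p,f(130,155),.086);print("square button",c0)
piv=onz(p,(444,230),.076);rb=onz(p,(520,28),.086);print("pivot,round",piv,rb)
def onpl(uv,off=0):
    o,d=ray(p,uv);A=a+n*off;return o+d*((A-o)@n)/(d@n)
for nm,q in dict(t1=(425,110),long1=(435,134),t3=(407,160),t4=(400,184),t254=(370,254),t274=(368,274),long2=(360,355),bandlow=(400,270),bandlow2=(530,268),riderlow=(565,292)).items(): print(nm,onpl(f(*q)).round(4))
for off in(.002,.004): print(off,onpl(f(400,270),off)[2])
o,_=ray(p,(0,0));print("cam",o)
for nm,q in dict(ptr_top=(435,200),ptr_low=(330,240),tipend=(540,190)).items():
  for off in(0,.005,.01): print(nm,off,onpl(f(*q),off).round(4))
E
```

```text
top edge [ 0.637341   -0.03322685  0.092     ] [ 0.64898876 -0.06985403  0.092     ] 0.03843462827243403
edge dir 107.64111099021751
square button [ 6.16804382e-01 -5.76660630e-04  8.60000000e-02]
pivot,round [0.58228638 0.10752391 0.076     ] [0.4735002  0.07017505 0.086     ]
t1 [ 0.6394 -0.0398  0.0859]
long1 [ 0.6402 -0.0423  0.0812]
t3 [ 0.6393 -0.0395  0.0761]
t4 [ 0.6394 -0.0396  0.0712]
t254 [ 0.639  -0.0386  0.0561]
t274 [ 0.6393 -0.0392  0.0515]
long2 [ 0.6402 -0.0423  0.0318]
bandlow [ 0.6408 -0.044   0.0524]
bandlow2 [ 0.6471 -0.064   0.0527]
riderlow [ 0.6494 -0.0712  0.047 ]
0.002 0.05453835818347941
0.004 0.05664748267398065
cam [ 0.45638452 -0.0109533   0.22716984]
ptr_top 0 [ 0.6413 -0.0456  0.0678]
ptr_top 0.005 [ 0.6357 -0.0445  0.0726]
ptr_top 0.01 [ 0.6301 -0.0435  0.0775]
ptr_low 0 [ 0.6369 -0.0318  0.0593]
ptr_low 0.005 [ 0.6315 -0.0312  0.0644]
ptr_low 0.01 [ 0.626  -0.0306  0.0694]
tipend 0 [ 0.646  -0.0606  0.0699]
tipend 0.005 [ 0.6403 -0.0591  0.0746]
tipend 0.01 [ 0.6346 -0.0576  0.0793]
```

Tick heights come out at 5 mm spacing (32…82 mm), so the measurement holds. The square band's lower edge is at about 52.5 mm, so its middle is at about 57.5 mm. Now the same view of the round scale.

```bash
python3 -m creep '[[[0,0.13,0],[0,0,0],0],[[0,0.13,0],[0,0,0],0],[[0,0.13,0],[0,0,0],0],[[0,0.13,0],[0,0,0],0],[[0,0,-0.143],[0.033,0.026,0],0],[[0,0,-0.143],[0.033,0.026,0],0],[[0,0,-0.143],[0,0,0],0],[[0,0,-0.143],[0,0,0],0],[[0,0,-0.143],[0,0,0],0],[[0,0,-0.143],[0,0,0],0],[[0,0,-0.143],[0,0,0],0],[[0,0,-0.143],[0,0,0],0],[[0,0,-0.143],[0,0,0],0],[[0,0,-0.143],[0,0,0],0],[[0,0,-0.143],[0,0,0],0],[[0,-0.14,0],[0,0,0],0],[[0,-0.14,0],[0,0,0],0],[[0,-0.14,0],[0,0,0],0],[[0,-0.14,0],[0,0,0],0],[[0,0,0],[0,0,0],0]]'
python3 snap.py w3; python3 - <<'E'
from h import *
im=cv2.imread("pics/w3.png");cv2.imwrite("pics/w3r.png",cv2.rotate(im,cv2.ROTATE_180))
E
```

```text
clock: 4.9
tcp_pos: [0.523, 0.0528, 0.1499]
orientation: [3.135, 0.563, -1.267]
force: [0.5, 0.1, -0.6]
finger_gap: 0.003
finger_force: 0.0
4.9 [0.52299896 0.05284381 0.14987034] [ 3.13520776  0.56260564 -1.2666441 ] [-0.16793242  0.33615777 -0.06555807  1.45454277  0.49171416 -2.11681724]
```

View pics/w3r.png

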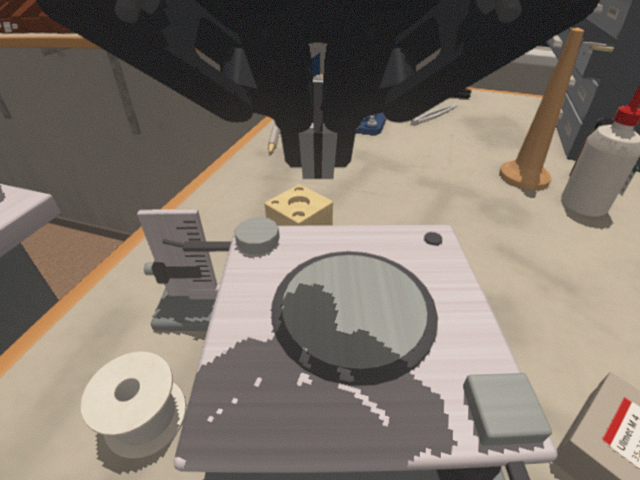

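The rotated view shows the round button at (257,236), the scale's top edge at (140–200, 212), the pointer at y≈244 and the rider at (175,270).

```bash
python3 - <<'E'
import cv2
im=cv2.imread("pics/w3r.png")[195:310,120:240];cv2.imwrite("pics/w3c.png",cv2.resize(im,None,fx=5,fy=5,interpolation=cv2.INTER_CUBIC))
E
```

```text
(no output)
```

View pics/w3c.png

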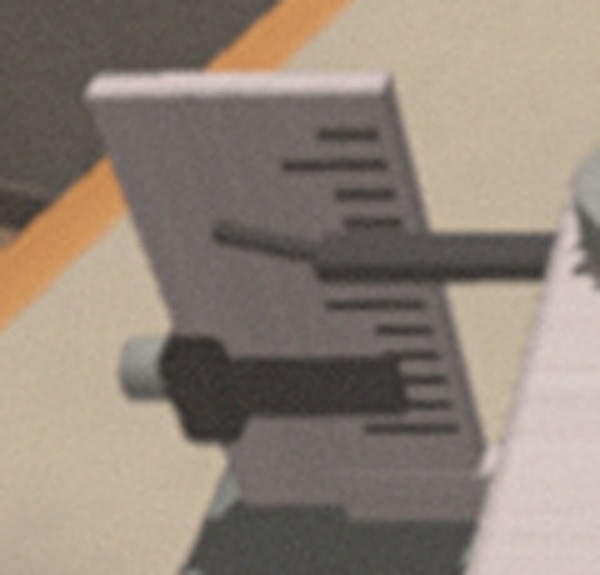

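The ticks read 32…87 mm, and the round band spans about 36–46.5 mm, with its middle at about 41.5 mm. Next I untilt and hover above the round button.

```bash
python3 -m creep '[[[0,0.14,0],[0,0,0],0],[[0,0.14,0],[0,0,0],0],[[0,0.14,0],[0,0,0],0],[[0,0.14,0],[0,0,0],0],[[0,0,0],[-0.017,0.0205,0.015],0],[[0,0,0],[-0.017,0.0205,0.015],0],[[0,0,0],[0,0,0],0],[[0,0,0],[0,0,0],0]]'
python3 - <<'E'
import pickle
from h import *
s=monitor.state();M=R.from_euler("xyz",s["orientation"]).as_matrix()
p,im=pickle.load(open("w3.pkl","rb"));f=lambda x,y:(639-x,479-y);g=lambda x,y:f(120+x/5,195+y/5)
rb=onz(p,f(257,230),.086);sq=onz(p,f(506,402),.086);pv=onz(p,f(432,238),.076);print("round",rb,"sq",sq,"piv",pv)
a,b=onz(p,g(90,98),.092),onz(p,g(388,95),.092);n=np.array([.303,-.953,0]);print("edge",a,b)
def onpl(uv,off=0):
    o,d=ray(p,uv);A=(a+b)/2+n*off;return o+d*((A-o)@n)/(d@n)
for nm,q in dict(long1=(335,164),long2=(410,428),top=(330,357),low=(330,413),low2=(260,415)).items(): print(nm,onpl(g(*q)).round(4),onpl(g(*q),.002)[2].round(4))
for off in(0,.005,.01): print("pointer",onpl(g(218,232),off).round(4),onpl(g(400,257),off).round(4))
t=np.array([.4736,.0725,.1]);print(s["tcp_pos"],s["orientation"],s["force"],"tool d",M.T@(t-s["tcp_pos"]))
E
```

```text
clock: 5.75
tcp_pos: [0.4723, 0.076, 0.1234]
orientation: [-3.138, -0.002, -1.259]
force: [0.3, -0.3, 0.8]
finger_gap: -0.009
finger_force: 0.0
round [0.47681019 0.07037681 0.086     ] sq [ 0.61690497 -0.00105563  0.086     ] piv [0.58231485 0.10747584 0.076     ]
edge [0.40038833 0.05556711 0.092     ] [0.43739104 0.06744428 0.092     ]
long1 [0.4285 0.0645 0.081 ] 0.0826
long2 [0.4281 0.0644 0.0315] 0.0336
top [0.4199 0.0618 0.0461] 0.048
low [0.4173 0.061  0.0347] 0.0367
low2 [0.4072 0.0578 0.0342] 0.0363
pointer [0.4105 0.0588 0.0695] [0.4334 0.0661 0.0649]
pointer [0.4147 0.0549 0.0737] [0.437  0.062  0.0692]
pointer [0.4189 0.051  0.0779] [0.4406 0.0579 0.0735]
[0.47226167 0.07600666 0.12341313] [-3.13799815e+00 -2.05179028e-03 -1.25857473e+00] [ 0.28680929 -0.3374685   0.76713121] tool d [ 0.00370018 -0.00011229  0.02342133]
```

```bash
python3 -m creep '[[[0,0,0],[0.002,0,0.0155],0],[[0,0,0],[0.002,0,0.0155],0],[[0,0,0],[0,0,0.002],0],[[0,0,0],[0,0,0.002],0],[[0,0,0],[0,0,0.002],0],[[0,0,0],[0,0,0.002],0],[[0,0,0],[0,0,0.002],0],[[0,0,0],[0,0,0],0],[[0,0,0],[0,0,0],0]]'
```

```text
clock: 6.65
tcp_pos: [0.4731, 0.0708, 0.0808]
orientation: [-3.14, -0.0, -1.261]
force: [1.9, 0.1, 2.6]
finger_gap: -0.0
finger_force: 1.1
```

```bash
python3 -m creep '[[[0,0,0],[0,0,0.002],0],[[0,0,0],[0,0,0.002],0],[[0,0,0],[0,0,0.002],0],[[0,0,0],[0,0,0.002],0],[[0,0,0],[0,0,0.002],0],[[0,0,0],[0,0,0],0],[[0,0,0],[0,0,0],0]]'
python3 snap.py w4; python3 - <<'E'
from h import *
im=cv2.rotate(cv2.imread("pics/w4.png"),cv2.ROTATE_180)
p=camera_params("wrist");q=639-proj(p,[.42,.06,.06])[0]*0-0;u,v=proj(p,[.42,.06,.06])[0];x,y=int(639-u),int(479-v);print(x,y)
x0,y0=max(x-90,0),max(y-75,0);print(x0,y0);cv2.imwrite("pics/w4c.png",cv2.resize(im[y0:y0+150,x0:x0+180],None,fx=4,fy=4,interpolation=cv2.INTER_CUBIC))
E
```

```text
clock: 7.35
tcp_pos: [0.4728, 0.0707, 0.0706]
orientation: [-3.141, -0.0, -1.261]
force: [0.1, -0.2, 5.8]
finger_gap: -0.001
finger_force: 3.3
7.35 [0.47280899 0.07070068 0.07064503] [-3.14070389e+00 -2.17109095e-04 -1.26142190e+00] [ 1.48477916e-01  8.96241718e-02 -4.38031186e-01  1.04222891e+00
 -7.19228706e-05 -1.73169297e+00]
207 162
117 87
```

View pics/w4c.png

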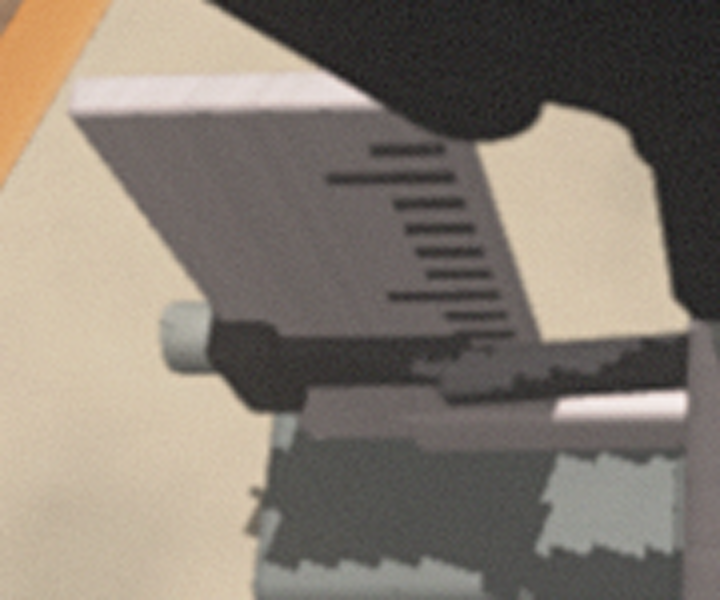

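The picture shows the thick part of the pointer ending at crop (445,372), its thin tip merging with the dark band at y 340–385. It looks nearly level. I'll check the height numerically.

```bash
python3 - <<'E'
import pickle
from h import *
n=np.array([.303,-.953,0]);A=np.array([.419,.0615,.092])
def onpl(p,uv,off):
    o,d=ray(p,uv);B=A+n*off;return o+d*((B-o)@n)/(d@n)
p3,i3=pickle.load(open("w3.pkl","rb"));p4,i4=pickle.load(open("w4.pkl","rb"))
g3=lambda x,y:(639-120-x/5,479-195-y/5);g4=lambda x,y:(639-117-x/4,479-87-y/4)
B=np.array([.4736,.0725])
for nm,p,uv in(("rest end",p3,g3(320,255)),("rest mid",p3,g3(450,257)),("now end",p4,g4(445,372)),("now mid",p4,g4(600,362)),("now far",p4,g4(670,360))):
  X=[onpl(p,uv,o) for o in(.006,.0085,.011)];print(nm,[x[2].round(4) for x in X],"out",((X[1][:2]-B)@[-.953,-.303]).round(4))
for y in(150,178,296,340,385): print("scale",y,onpl(p4,g4(330,y),0)[2].round(4),onpl(p4,g4(330,y),.002)[2].round(4))
E
```

```text
rest end [np.float64(0.0705), np.float64(0.0727), np.float64(0.0748)] out 0.047
rest mid [np.float64(0.0701), np.float64(0.0722), np.float64(0.0744)] out 0.0299
now end [np.float64(0.0498), np.float64(0.0546), np.float64(0.0594)] out 0.0456
now mid [np.float64(0.0524), np.float64(0.0571), np.float64(0.0619)] out 0.0263
now far [np.float64(0.0529), np.float64(0.0576), np.float64(0.0623)] out 0.0179
scale 150 0.0876 0.0903
scale 178 0.0827 0.0855
scale 296 0.0583 0.0617
scale 340 0.0473 0.0509
scale 385 0.0346 0.0385
```

```bash
python3 -m creep '[[[0,0,0],[0,0,0.002],0],[[0,0,0],[0,0,0.002],0],[[0,0,0],[0,0,0],0],[[0,0,0],[0,0,0],0]]'
python3 snap.py w5; python3 - <<'E'
from h import *
f=[monitor.state()["force"][2]];print(f)
im=cv2.rotate(cv2.imread("pics/w5.png"),cv2.ROTATE_180)
cv2.imwrite("pics/w5c.png",cv2.convertScaleAbs(cv2.resize(im[130:210,140:300],None,fx=5,fy=5,interpolation=cv2.INTER_CUBIC),alpha=1.8))
E
```

```text
clock: 7.8
tcp_pos: [0.4729, 0.0707, 0.0669]
orientation: [-3.14, -0.0, -1.261]
force: [0.4, -0.1, 8.6]
finger_gap: -0.002
finger_force: 4.1
7.8 [0.47291325 0.07071943 0.06691205] [-3.14033365e+00 -2.87146984e-04 -1.26141809e+00] [ 1.48490536e-01  9.20597925e-02 -4.44015030e-01  1.03343276e+00
 -8.17535613e-05 -1.73168426e+00]
[np.float64(8.430382199330037)]
```

View pics/w5c.png

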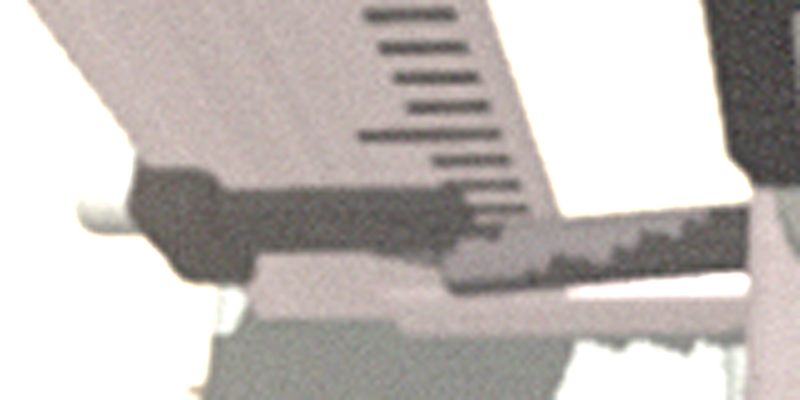

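The thin tip now lies within the dark band. The thick part's lower edge runs from (455,292) to (745,270).

```bash
python3 - <<'E'
import pickle
from h import *
n=np.array([.303,-.953,0]);A=np.array([.419,.0615,.092]);B=np.array([.4736,.0725])
def onpl(p,uv,off):
    o,d=ray(p,uv);C=A+n*off;return o+d*((C-o)@n)/(d@n)
P={k:pickle.load(open(k+".pkl","rb"))[0] for k in("w3","w4","w5")}
g={"w3":lambda x,y:(639-120-x/5,479-195-y/5),"w4":lambda x,y:(639-117-x/4,479-87-y/4),"w5":lambda x,y:(639-140-x/5,479-130-y/5)}
for k,a,b in(("w3",(320,281),(545,277)),("w4",(445,402),(685,385)),("w5",(455,292),(745,270))):
  for off in(.008,.011):
    X,Y=[onpl(P[k],g[k](*q),off) for q in(a,b)];r=[(Z[:2]-B)@[-.953,-.303] for Z in(X,Y)]
    print(k,off,X[2].round(4),Y[2].round(4),np.round(r,4),"slope",(X[2]-Y[2])/(r[0]-r[1]))
p=P["w5"]
for z in (.037,.042,.047): print(z,[(5*(639-140-u),5*(479-130-v)) for u,v in proj(p,[A+n*.003-np.array([.953,.303,0])*.005+[0,0,z-.092]])])
E
```

```text
w3 0.008 0.0677 0.0683 [0.0483 0.0182] slope -0.018906418985611982
w3 0.011 0.0704 0.0709 [0.0468 0.0172] slope -0.018906418985612183
w4 0.008 0.0454 0.0501 [0.0478 0.0167] slope -0.1494949227201994
w4 0.011 0.0515 0.056 [0.0461 0.0161] slope -0.1494949227201994
w5 0.008 0.0406 0.0454 [0.0465 0.0162] slope -0.1616467364777734
w5 0.011 0.0467 0.0514 [0.0448 0.0157] slope -0.16164673647777386
0.037 [(np.float64(336.2357246936301), np.float64(264.6044103129691))]
0.042 [(np.float64(322.49261695009835), np.float64(242.53676547441188))]
0.047 [(np.float64(308.063041854727), np.float64(219.34865288434196))]
```

The estimates agree on a tilt of about 0.15 rad, with the tip near 44.5 mm and the band at 36.5–46.5 mm. I'll press 1.3 mm more to reach the middle, hold 1.5 s, and release.

```bash
python3 -m creep '[[[0,0,0],[0,0,0.0013],0],[[0,0,0],[0,0,0],0],[[0,0,0],[0,0,0],0],[[0,0,0],[0,0,0],0],[[0,0,0],[0,0,0],0],[[0,0,0],[0,0,0],0],[[0,0,0],[0,0,0],0],[[0,0,0],[0,0,0],0],[[0,0,0],[0,0,0],0],[[0,0,0],[0,0,0],0],[[0,0,0],[0,0,0],0],[[0,0,0],[0,0,0],0],[[0,0,0],[0,0,0],0],[[0,0,0],[0,0,0],0],[[0,0,0],[0,0,0],0],[[0,0,0],[0,0,0],0],[[0,0,0],[0,0,0],0]]'
```

```text
clock: 9.55
tcp_pos: [0.473, 0.0708, 0.0658]
orientation: [-3.14, -0.0, -1.261]
force: [-0.4, 0.1, 9.5]
finger_gap: -0.003
finger_force: 4.3
```

```bash
python3 -m creep '[[[0,0,0],[0,0,-0.004],0],[[0,0,0],[0,0,-0.005],0],[[0,0,0],[0,0,-0.005],0],[[0,0,0],[0,0,-0.005],0],[[0,0,0],[0,0,-0.02],0],[[0,0,0],[0,0,-0.02],0],[[0,0,0],[0,0,0],0],[[0,0,0],[0,0,0],0]]'
python3 - <<'E'
from h import *
s=monitor.state();M=R.from_euler("xyz",s["orientation"]).as_matrix()
print("tool d",M.T@(np.array([.6168,-.0006,.1]+np.zeros(3))-s["tcp_pos"]),s["tcp_pos"],s["joints"][5])
E
```

```text
clock: 10.35
tcp_pos: [0.472, 0.0706, 0.1234]
orientation: [3.141, 0.0, -1.261]
force: [-0.7, -0.3, -0.0]
finger_gap: 0.003
finger_force: 0.0
tool d [ 0.11189956 -0.11629739  0.02327367] [0.47197805 0.07058514 0.1233995 ] -1.7316864061668467
```

Force of 9.5 N matches about 0.163 rad. Now to the square button, turning back so the camera faces its scale.

```bash
python3 -m creep '[[[0,0,0],[0.028,-0.029,0],0],[[0,0,0],[0.028,-0.029,0],0],[[0,0,0],[0.028,-0.029,0],0],[[0,0,0],[0.028,-0.029,0],0],[[0,0,0.143],[0,0,0],0],[[0,0,0.143],[0,0,0],0],[[0,0,0.143],[0,0,0],0],[[0,0,0.143],[0,0,0],0],[[0,0,0.143],[0,0,0],0],[[0,0,0.143],[0,0,0],0],[[0,0,0.143],[0,0,0],0],[[0,0,0.143],[0,0,0],0],[[0,0,0.143],[0,0,0],0],[[0,0,0.143],[0,0,0],0],[[0,0,0.143],[0,0,0],0],[[0,0,0],[0,0,0],0],[[0,0,0],[0,0,0],0]]'
python3 - <<'E'
from h import *
s=monitor.state();M=R.from_euler("xyz",s["orientation"]).as_matrix()
print("tool d",M.T@(np.array([.6168,-.0006,.09])-s["tcp_pos"]),s["tcp_pos"])
E
```

```text
clock: 12.05
tcp_pos: [0.6163, -0.0007, 0.1227]
orientation: [3.141, -0.002, -2.831]
force: [0.4, 0.8, 0.3]
finger_gap: 0.0
finger_force: 0.0
tool d [-5.64405365e-04 -7.26882917e-05  3.26830771e-02] [ 0.61631293 -0.00070328  0.12268424]
```

```bash
python3 snap.py w6; python3 -m creep '[[[0,0,0],[0,0,0.015],0],[[0,0,0],[0,0,0.015],0],[[0,0,0],[0,0,0.003],0],[[0,0,0],[0,0,0.003],0],[[0,0,0],[0,0,0.003],0],[[0,0,0],[0,0,0.003],0],[[0,0,0],[0,0,0.002],0],[[0,0,0],[0,0,0],0],[[0,0,0],[0,0,0],0]]'
python3 snap.py w7; cat > prof.py <<'E'
import pickle,sys
from h import *
# dark-run profile of the pointer on the vertical plane 8 mm in front of the scale face
rnd=dict(n=[.303,-.953,0],A=[.419,.0615,0],o=[-.953,-.303,0],B=[.4736,.0725,0])
sq=dict(n=[-.953,-.303,0],A=[.6432,-.0515,0],o=[.303,-.953,0],B=[.6168,-.0006,0])
for k,w in(("w4",rnd),("w5",rnd),("w6",sq),("w7",sq),("w8",sq)):
    try: p,im=pickle.load(open(k+".pkl","rb"))
    except OSError: continue
    n,A,o,B=[np.array(w[q]) for q in "nAoB"];g=cv2.cvtColor(im,cv2.COLOR_RGB2GRAY);zs=np.arange(.036,.0821,.002)
    for r in(.026,.030,.034,.042):
        X=B+o*r;X=X+n*((A+n*.008-X)@n)
        uv=proj(p,np.array([X+[0,0,z] for z in zs])).astype(np.float32)
        print(k,r,uv[0].round(),cv2.remap(g,uv[None,:,0],uv[None,:,1],1)[0].tolist())
print("z mm",(zs*1000).round().astype(int).tolist())
E
python3 prof.py
```

```text
12.05 [ 0.61631293 -0.00070328  0.12268424] [ 3.14091380e+00 -2.11339167e-03 -2.83103762e+00] [-1.14016546e-03  3.18493529e-01 -3.57083491e-02  1.21881419e+00
 -1.97191077e-06 -3.11694480e-01]
clock: 13.0
tcp_pos: [0.6175, -0.001, 0.0806]
orientation: [-3.141, 0.001, -2.835]
force: [0.3, -3.0, 2.3]
finger_gap: 0.0
finger_force: 1.5
13.0 [ 0.61745908 -0.00100881  0.08055814] [-3.14067334e+00  8.90130526e-04 -2.83453869e+00] [-1.34390697e-03  3.35535970e-01 -1.06431456e-01  1.12770172e+00
 -6.05755358e-04 -3.08397803e-01]
w4 0.026 [366. 284.] [102, 103, 121, 179, 223, 231, 138, 53, 59, 54, 66, 90, 91, 115, 195, 201, 198, 199, 201, 198, 199, 196, 196, 197]
w4 0.03 [374. 284.] [100, 105, 121, 180, 222, 222, 99, 50, 57, 66, 91, 89, 86, 146, 200, 200, 200, 196, 200, 200, 200, 200, 199, 199]
w4 0.034 [381. 284.] [101, 104, 126, 175, 158, 93, 57, 52, 63, 87, 87, 90, 88, 96, 97, 98, 95, 96, 100, 100, 97, 98, 100, 97]
w4 0.042 [396. 284.] [99, 103, 109, 113, 99, 67, 61, 83, 89, 89, 86, 88, 65, 55, 70, 94, 61, 101, 60, 101, 69, 87, 81, 76]
w5 0.026 [367. 287.] [101, 105, 135, 188, 114, 52, 56, 
[... 875 characters left out ...]
 97, 102, 105, 98, 94, 79, 68, 77, 67, 76, 63, 49, 56, 50, 51, 51, 50, 51, 50, 50, 73]
w7 0.026 [275. 282.] [96, 98, 108, 111, 112, 110, 109, 116, 136, 154, 153, 59, 51, 53, 48, 49, 53, 47, 161, 189, 186, 188, 187, 189]
w7 0.03 [268. 282.] [96, 99, 110, 113, 111, 111, 108, 100, 110, 149, 145, 62, 47, 51, 49, 53, 49, 50, 160, 189, 189, 190, 189, 189]
w7 0.034 [261. 282.] [97, 100, 108, 113, 109, 99, 93, 91, 86, 95, 83, 50, 47, 50, 50, 51, 52, 52, 99, 105, 104, 98, 109, 104]
w7 0.042 [246. 282.] [95, 100, 108, 103, 96, 97, 76, 67, 80, 66, 71, 46, 50, 50, 49, 48, 52, 48, 54, 85, 50, 84, 60, 87]
z mm [36, 38, 40, 42, 44, 46, 48, 50, 52, 54, 56, 58, 60, 62, 64, 66, 68, 70, 72, 74, 76, 78, 80, 82]
```

The pointer profile shows 6.4 mm of drop at the 144 mm lever, so the tilt is 0.044 rad, matching the force. I need about 0.073 rad to bring the tip to ~59 mm, against a band middle of about 58 mm.

```bash
python3 -m creep '[[[0,0,0],[0,0,0.0018],0],[[0,0,0],[0,0,0.0018],0],[[0,0,0],[0,0,0],0],[[0,0,0],[0,0,0],0]]'
python3 snap.py w8; python3 prof.py | grep -E "w8|mm"
```

```text
clock: 13.45
tcp_pos: [0.6173, -0.001, 0.0766]
orientation: [-3.141, 0.001, -2.835]
force: [0.8, -5.0, 5.0]
finger_gap: 0.001
finger_force: 2.5
13.45 [ 0.61734292 -0.00096664  0.07664623] [-3.14092077e+00  5.52843552e-04 -2.83462039e+00] [-1.33966819e-03  3.37622094e-01 -1.12374521e-01  1.12006905e+00
 -4.72437828e-04 -3.08311915e-01]
w8 0.026 [274. 285.] [99, 99, 107, 112, 111, 109, 108, 124, 103, 49, 47, 49, 52, 48, 49, 66, 173, 190, 188, 186, 190, 190, 192, 190]
w8 0.03 [266. 285.] [99, 103, 110, 114, 112, 108, 108, 108, 68, 51, 53, 48, 52, 50, 49, 80, 180, 188, 189, 189, 189, 190, 191, 190]
w8 0.034 [259. 285.] [98, 100, 109, 109, 108, 99, 93, 88, 64, 49, 50, 51, 48, 52, 48, 68, 102, 106, 104, 102, 102, 103, 104, 102]
w8 0.042 [245. 285.] [97, 101, 106, 101, 99, 97, 71, 67, 57, 48, 44, 57, 50, 49, 51, 44, 78, 72, 67, 76, 52, 91, 48, 98]
z mm [36, 38, 40, 42, 44, 46, 48, 50, 52, 54, 56, 58, 60, 62, 64, 66, 68, 70, 72, 74, 76, 78, 80, 82]
```

The tip is at about 57.5 mm, level with the band's middle. I'll hold it there, then release and retreat upward.

```bash
python3 -m creep '[[[0,0,0],[0,0,0],0],[[0,0,0],[0,0,0],0],[[0,0,0],[0,0,0],0],[[0,0,0],[0,0,0],0],[[0,0,0],[0,0,0],0],[[0,0,0],[0,0,0],0],[[0,0,0],[0,0,0],0],[[0,0,0],[0,0,0],0],[[0,0,0],[0,0,0],0],[[0,0,0],[0,0,0],0],[[0,0,0],[0,0,0],0],[[0,0,0],[0,0,0],0],[[0,0,0],[0,0,0],0],[[0,0,0],[0,0,0],0]]'
python3 -m creep '[[[0,0,0],[0,0,-0.003],0],[[0,0,0],[0,0,-0.004],0],[[0,0,0],[0,0,-0.004],0],[[0,0,0],[0,0,-0.02],0],[[0,0,0],[0,0,-0.03],0],[[0,0,0],[0,0,-0.03],0],[[0,0,0],[0,0,0],0],[[0,0,0],[0,0,0],0],[[0,0,0],[0,0,0],0],[[0,0,0],[0,0,0],0]]'
python3 snap.py w9; sed -i 's/("w8",sq)/("w9",sq)/' prof.py; python3 prof.py | grep -E "w9|mm"
```

```text
clock: 14.9
tcp_pos: [0.6171, -0.0007, 0.0764]
orientation: [-3.142, 0.0, -2.834]
force: [1.3, -4.2, 5.8]
finger_gap: 0.001
finger_force: 2.5
clock: 15.9
tcp_pos: [0.6162, -0.0005, 0.1659]
orientation: [3.14, -0.003, -2.834]
force: [-0.6, 0.8, 0.3]
finger_gap: 0.002
finger_force: 0.0
15.9 [ 6.16170995e-01 -4.76204424e-04  1.65872632e-01] [ 3.14045901e+00 -2.53500738e-03 -2.83419285e+00] [-9.21951904e-04  3.07647566e-01  4.46409898e-02  1.31054923e+00
  3.10916146e-04 -3.08320748e-01]
w9 0.026 [286. 238.] [84, 86, 90, 95, 96, 97, 100, 104, 112, 136, 165, 164, 124, 69, 44, 49, 56, 53, 53, 53, 50, 62, 112, 163]
w9 0.03 [281. 238.] [104, 93, 91, 93, 102, 123, 154, 182, 201, 207, 204, 188, 145, 83, 47, 47, 54, 51, 50, 55, 49, 56, 99, 151]
w9 0.034 [276. 238.] [116, 115, 102, 94, 99, 116, 149, 181, 190, 182, 164, 135, 97, 58, 50, 48, 50, 56, 51, 50, 52, 53, 72, 97]
w9 0.042 [266. 238.] [90, 90, 95, 95, 94, 97, 98, 99, 96, 91, 79, 60, 51, 52, 51, 53, 49, 50, 51, 53, 51, 50, 55, 62]
z mm [36, 38, 40, 42, 44, 46, 48, 50, 52, 54, 56, 58, 60, 62, 64, 66, 68, 70, 72, 74, 76, 78, 80, 82]
```

The pointer is back at its rest height and the robot is clear, so I'm handing in.

```bash
python3 -c "from station import robot;print(robot.close_job())"
```

```text
the job is handed in; nothing more can be done
None
```

I pressed the round and then the square corner to its index band, held each for over a second and released it, then handed the job in at about 16 s. By my measurements both tips were within their bands: round about 43–44 mm (band middle about 42), square about 57.5 mm (band middle about 58). I checked only the square pointer's return by camera, and the handing-in gave no verdict.

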